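# Show which baking mould to swap

### The arm

A 6-joint arm with a two-finger parallel gripper is mounted at the origin on the work surface. World frame = base frame: x ahead of the robot, y to its left, z up, the work surface at z = 0. Lengths are in mm, angles in rad, forces in N, time in s.
With the tool pointing down it reaches from about 350 to 850 mm from the base axis. Payload 8.1 kg.
Tool frame: the origin (TCP) lies at the very end of the fingers, on their centre line; the grasp point (between the pads) lies 19 mm behind it; z points along the fingers, y is the direction in which the jaws open and shut (so a half turn about z gives the same grasp; the last joint's range is limited). The gripper opens to 85 mm and grips with 20 to 120 N. Pads are 22 mm wide; open, the fingers measure 114 mm over their backs; the gripper's body (76 mm by 85 mm) begins 54 mm behind the grasp point. The pads swing forward as they close: fully open they stand 13 mm farther back than shut.
Start: joints at [-1.308, 0.13, 1.488, -0, 1.523, -0.085], TCP at [204.518, -564.072, 231.292] pointing down, gripper open.
Joint ranges: [-2.96, 2.96], [-0.89, 2.26], [0.02, 2.5], [-1.34, 4.48], [0, 2.73], [-2.66, 2.66]. Speed limits (rad/s): [2.39, 2.39, 2.79, 3.14, 3.14, 3.14].

### API

Orientations are given as a unit quaternion [w, x, y, z].
In Python, from cell import state, camera, calibration, finish_job gives the robot as it stands.
- The arm moves only by the tool play_rows, never from a script. Its argument "plan" is a list of rows, each a list of 5 numbers: the shift along the tool's x, y, z in cm, then the turn about the tool's z in rad, then the closure, from -1 (fully open) to 1 (shut). In form: [[x, y, z, turn, gripper], ...]. A call has 1 to 20 rows; each row is the pose to reach, as a shift and turn from the pose measured when the call began, along the tool's axes at that moment; what a row does not reach only later rows make up. A row lasts 1/10 s, in which the tool goes at most 50 mm and 8.59 degrees, less where a joint would pass 70% of its speed; a pose out of reach is approached as far as the arm can. A call with a gripper value outside its range is refused whole. The fingers move at their own pace and stop on an object; the grip force is fixed at half the most. Time passes only in rows, so rows that repeat a pose let the fingers close. It gives the time, the measured TCP pose, the force and the opening at its end, in the units of the state.
- state(): the state, without advancing time (a new reading comes with each control period).
- camera(name): name is "side" or "top"; returns (picture, depth): 400x640x3 uint8, red, green, blue; 400x640 float32, mm along the optical axis (not along the pixel's ray), 0 where there is no reading.
- calibration(name): a dict with "K" (3x3 intrinsics, pixels), "rvec" (rotation vector, rad) and "tvec" (3), from world to camera coordinates, as OpenCV has them. Camera axes: x right, y down, z forward; pixel columns grow to the right and rows downward; lengths in mm; the calibration is good to about 2 mm. A picture is of the moment at which its call begins. calibration takes no time and is no camera call.
- finish_job(): hands the job in, once; it reports no verdict.
The state is a dict: "time_s": time; "joints": joint angles; "qvel": joint speeds; "joint_torque": joint torques, N m; "tcp_pos": TCP position; "orientation": TCP orientation; "contact_force": force on the tool from outside, world axes, zero at the start; "moment": the same for the moment, N m; "opening": finger opening in mm.
Only numpy, scipy, OpenCV 4.12 (cv2) and the standard library are available. Lean on these libraries where they do the work, as an engineer would, in place of code of your own. Each camera call takes 0.05 s, during which the arm holds its last target. There are 200 camera calls.

### The job

One mould on the baking tray is lower than the other five. Press the call button fully down and let it go to call the baker, then point at that low mould with the fingertips a few centimetres above the middle of its mouth and stay there for at least two seconds; then point in the same way at the tall spare mould standing on the bench beside the tray, and finish while still pointing at it. Only point: do not touch any mould, and leave everything else on the bench where it stands.

Things in the scene. Friction and masses are not known exactly. Their poses are not given: they have to be found in the camera images.
- call (a joint): travel of the call button: 0 m released, 0.006 m fully down; springs back by itself; about 4 N holds it fully down
- call_top (a point): centre of the top face of the call button, a round grey push button 36 mm wide, pressed straight down; it stands on a low white box, 85 x 85 x 30 mm, fixed to the bench, somewhere on the right half of the bench (y below 0)
- low_mould_mouth (a point): centre of the mouth, at rim height, of the one low mould on the tray: open round card cup, 80 mm wide, only 45 mm tall; it stands at any of the six places, its neighbours (75 mm tall) about 106 mm away centre to centre
- spare_tall_mouth (a point): centre of the mouth, at rim height, of the tall spare mould: same cup as the tall ones on the tray, 80 mm wide, 75 mm tall, standing directly on the bench off the tray (y below 0)
- low_mould: the low mould itself, origin at the centre of its underside, z up
- spare_tall: the tall spare mould itself, origin at the centre of its underside, z up
- spare_low: the other spare mould on the bench, not wanted: 80 mm wide, 45 mm tall; origin at the centre of its underside
- tray: dark steel baking tray, 230 x 330 x 18 mm, fixed, floor 4 mm thick; origin at the centre of its underside; six moulds stand on it in two rows of three (rows along its y axis)
- tall_mould1: tall mould on the tray: open round card cup, 80 mm wide at the rim, 75 mm tall; origin at the centre of its underside, z up
- tall_mould2: tall mould on the tray: open round card cup, 80 mm wide at the rim, 75 mm tall; origin at the centre of its underside, z up
- tall_mould3: tall mould on the tray: open round card cup, 80 mm wide at the rim, 75 mm tall; origin at the centre of its underside, z up
- tall_mould4: tall mould on the tray: open round card cup, 80 mm wide at the rim, 75 mm tall; origin at the centre of its underside, z up
- tall_mould5: tall mould on the tray: open round card cup, 80 mm wide at the rim, 75 mm tall; origin at the centre of its underside, z up
- brush: pastry brush, wooden handle, 200 mm long, lying down, a bystander
- scraper: bench scraper, 130 x 95 mm steel blade with a wooden grip, lying flat, a bystander
- fruit_jar: closed glass jar, 68 mm wide, 100 mm tall, a bystander
- bowl: aluminium bowl, 130 mm wide, 50 mm tall, a bystander
- shaker: aluminium shaker can, 60 mm wide, 110 mm tall, a bystander
- cutter: steel ring cutter, 80 mm wide, 45 mm tall, a bystander
There are look-alikes about, which are no part of the job. Leave any yellow look-alike of the low_mould alone.

How it is judged (in metres and radians):
On the way, in this order (a step that is already met when the one before it is completed fails the run):
1. the call button is pressed fully down (value of joint call above 0.0048 m), for 0.03 s.
2. with the button released, the fingertips stay just above the low mould on the tray for two seconds (horizontal distance between the grasp point and low_mould_mouth below 0.03 m and z of the grasp point in the frame of low_mould_mouth between 0.02 and 0.125 m and value of joint call below 0.002 m), for 1.9 s.
3. the fingertips are just above the tall spare mould (horizontal distance between the grasp point and spare_tall_mouth below 0.03 m and z of the grasp point in the frame of spare_tall_mouth between 0.02 and 0.125 m), for 0.2 s.
At the end, for the whole second after the job is handed in: The grasp point between the pads is within 30 mm, seen from above, of the centre of the tall spare mould's mouth and 20 to 125 mm above its rim. The button is released; all eight moulds stand upright, at rest, within 8 mm of where they began (all of step 3 and value of joint call below 0.002 m and distance of each of tall_mould1, tall_mould2, tall_mould3, tall_mould4, tall_mould5, low_mould, spare_tall, spare_low from where it was at the start of the episode below 0.008 m and angle between each of tall_mould1, tall_mould2, tall_mould3, tall_mould4, tall_mould5, low_mould, spare_tall, spare_low's own z axis and vertical below 0.1 rad and linear speed of each of tall_mould1, tall_mould2, tall_mould3, tall_mould4, tall_mould5, low_mould, spare_tall, spare_low below 0.02 m/s); the robot touches nothing.
It fails at once if a mould is touched by the robot (more than 0.3 N) (contact force between any of the fingers, the arm and tall_mould1 above 0.3 N or contact force between any of the fingers, the arm and tall_mould2 above 0.3 N or contact force between any of the fingers, the arm and tall_mould3 above 0.3 N or contact force between any of the fingers, the arm and tall_mould4 above 0.3 N or contact force between any of the fingers, the arm and tall_mould5 above 0.3 N or contact force between any of the fingers, the arm and low_mould above 0.3 N or contact force between any of the fingers, the arm and spare_tall above 0.3 N or contact force between any of the fingers, the arm and spare_low above 0.3 N).
It fails at once if a mould is moved more than 8 mm, lifted or tipped (distance of any of tall_mould1, tall_mould2, tall_mould3, tall_mould4, tall_mould5, low_mould, spare_tall, spare_low from where it was at the start of the episode above 0.008 m).
It fails at once if a bystander is moved more than 10 mm (distance of any of brush, scraper, fruit_jar, bowl, shaker, cutter from where it was at the start of the episode above 0.01 m).
It also fails if it takes over 51 s, if anything falls off the work surface, if the arm or the gripper's body presses on something with over 40 N, if the wrist force passes 120 N, or if a joint passes its speed limit or range.

## Working session

There is one attempt and no reset: what is moved stays moved. The work goes in short steps, Python scripts to look and compute and a tool call to move; the robot and the scene stay as the last step left them, time stands still between calls to the robot, and variables do not carry over. Pictures are saved under pics/ and viewed, about 8 in all and at most 12, crops included, and the job is handed in when it is done.

Besides the shell and the picture viewer there is one more tool, called after ">>>" as name([rows], argument=value, ...), one row to a line, values as JSON. play_rows: Moves the arm, as the interface text tells. Its arguments: {"type":"object","properties":{"plan":{"type":"array"}},"required":["plan"]}

```bash
mkdir -p pics; cat > h.py <<'E'
import numpy as np, cv2
from cell import state, camera, calibration, finish_job
def world(name, d):
    c=calibration(name); K=np.array(c["K"],float); R=cv2.Rodrigues(np.array(c["rvec"],float))[0]; t=np.array(c["tvec"],float).ravel()
    v,u=np.mgrid[:d.shape[0],:d.shape[1]]
    P=np.stack([(u-K[0,2])/K[0,0]*d,(v-K[1,2])/K[1,1]*d,d],-1)
    W=(P-t)@R; W[d<=0]=np.nan
    return W
E
python3 - <<'E'
from h import *
for n in("top","side"):
    p,d=camera(n); np.savez(f"{n}.npz",p=p,d=d,W=world(n,d)); cv2.imwrite(f"pics/{n}.png",p[:,:,::-1])
    c=calibration(n);R=cv2.Rodrigues(np.array(c["rvec"]))[0];print(n,(-R.T@np.array(c["tvec"]).ravel()).round())
s=state();print({k:np.round(v,3) for k,v in s.items()})
E
```

```text
top [ 394.   50. 1054.]
side [155. 614. 842.]
{'time_s': np.float64(0.1), 'joints': array([-1.308,  0.131,  1.489,  0.   ,  1.523, -0.085]), 'qvel': array([ 0.001, -0.003, -0.003, -0.   ,  0.   ,  0.002]), 'joint_torque': array([ 1.0000e-03, -5.7095e+01, -5.0194e+01, -0.0000e+00,  8.0000e-03,
       -0.0000e+00]), 'tcp_pos': array([ 204.394, -563.575,  230.338]), 'orientation': array([-0.001,  0.985,  0.173, -0.   ]), 'contact_force': array([-0.154, -0.374, -0.096]), 'moment': array([-0.027,  0.037,  0.019]), 'opening': np.float64(85.664)}
```

View pics/top.png

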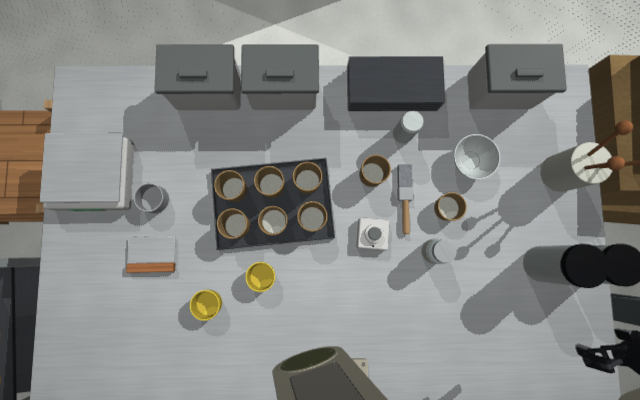

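View pics/side.png

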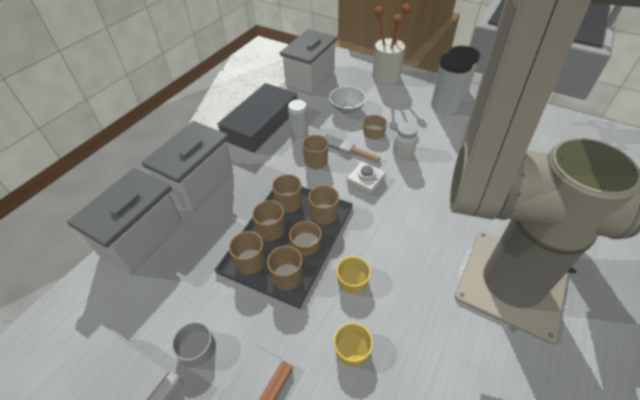

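The top view shows the tray moulds at px (231,184), (269,180), (307,177), (233,222), (272,220) and (312,216). The spares are at (375,170) and (451,207), the button at (373,233), and the yellow look-alikes at (260,277) and (205,305). In the side view the low tray mould is the middle one of the near row at (305,238), which should be (272,220) from the top. Next I'll measure the heights.

```bash
python3 - <<'E'
from h import *
z=np.load("top.npz");p,W=z["p"],z["W"]
for n,(u,v) in dict(t1=(231,184),t2=(269,180),t3=(307,177),t4=(233,222),t5=(272,220),t6=(312,216),sA=(375,170),sB=(451,207),yel=(260,277),cyl=(412,122),jar=(438,250),bowl=(477,157),cutter=(150,198)).items():
    Q=W[v-24:v+25,u-24:u+25].reshape(-1,3); uv=np.stack(np.meshgrid(range(u-24,u+25),range(v-24,v+25)),-1).reshape(-1,2)
    m=(np.hypot(*(uv-[u,v]).T)<21)&np.isfinite(Q[:,2]); Q=Q[m]
    h=np.percentile(Q[:,2],98); r=Q[Q[:,2]>h-8]
    (cx,cy),rad=cv2.minEnclosingCircle(r[:,:2].astype(np.float32))
    A=np.c_[2*r[:,:2],np.ones(len(r))]; s=np.linalg.lstsq(A,(r[:,:2]**2).sum(1),rcond=None)[0]
    print(n,"h",h.round(),"enc",round(cx),round(cy),round(rad),"fit",s[:2].round(),np.sqrt(s[2]+s[0]**2+s[1]**2).round(),len(r))
b=W[215:252,355:392]; zz=b[:,:,2]
print(np.nanmax(zz)); print(zz[::3,::3].round().astype(int))
for lo,hi in((22,34),(36,80)):
    q=b[(zz>lo)&(zz<hi)]; print(lo,hi,len(q),np.median(q,0).round(1),q.min(0).round(),q.max(0).round())
cr=np.hstack([p[145:255,205:345],p[130:240,350:490]])
cv2.imwrite("pics/crop.png",cv2.resize(cr[:,:,::-1],None,fx=2.8,fy=2.8,interpolation=cv2.INTER_CUBIC))
# side check of mould heights
z=np.load("side.npz");V=z["W"]
for u,v in((305,238),(285,268),(247,252),(268,220),(287,192),(323,205),(315,150),(374,126),(367,172)):
    q=V[v-24:v+12,u-20:u+21].reshape(-1,3);q=q[np.isfinite(q[:,2])];print((u,v),np.percentile(q[:,2],98).round(), V[v,u].round())
E
```

```text
t1 h 81.0 enc 576 260 40 fit [576. 259.] 38.0 148
t2 h 81.0 enc 588 154 40 fit [587. 154.] 38.0 151
t3 h 82.0 enc 599 52 40 fit [598.  52.] 38.0 137
t4 h 81.0 enc 474 250 40 fit [474. 250.] 38.0 139
t5 h 52.0 enc 483 147 40 fit [483. 147.] 38.0 140
t6 h 81.0 enc 491 39 40 fit [491.  39.] 38.0 139
sA h 77.0 enc 618 -133 40 fit [ 618. -133.] 38.0 148
sB h 47.0 enc 519 -346 41 fit [ 519. -345.] 38.0 153
yel h 48.0 enc 333 180 40 fit [333. 180.] 38.0 139
cyl h 114.0 enc 739 -228 28 fit [ 739. -228.] 20.0 337
jar h 104.0 enc 397 -300 30 fit [ 397. -299.] 21.0 426
bowl h 49.0 enc 655 -424 62 fit [ 657. -420.] 59.0 147
cutter h 47.0 enc 550 486 40 fit [550. 486.] 38.0 150
57.90353747828599
[[                   0                    6                    4
                     1                   -2                    1
                     2                    0                    1
                     2                    0                    1
                     1]
 [                   2                    1                   30
                    31                   27                
[... 3091 characters left out ...]
                1                    1
                     0                    2                   -3
                     3                    4                   -1
                     2]]
22 34 591 [ 443.5 -123.    30.7] [ 402. -173.   22.] [492. -85.  34.]
36 80 288 [ 445.4 -128.2   46.9] [ 411. -156.   36.] [482. -97.  58.]
(305, 238) 72.0 [493. 134.   6.]
(285, 268) 79.0 [489. 235.   8.]
(247, 252) 79.0 [598. 243.   8.]
(268, 220) 79.0 [610. 134.   8.]
(287, 192) 78.0 [620.  25.   9.]
(323, 205) 78.0 [508.  14.   6.]
(315, 150) 74.0 [ 637. -162.   15.]
(374, 126) 44.0 [ 530. -374.    2.]
(367, 172) 51.0 [ 440. -120.   51.]<stdin>:11: RuntimeWarning: invalid value encountered in cast
```

View pics/crop.png

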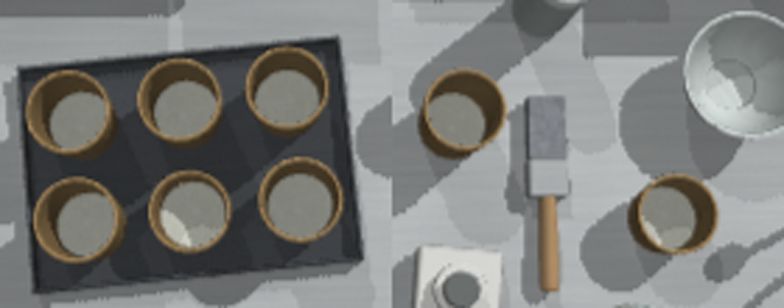

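The low tray mould is t5 at (483,147): its rim is about 50 mm, the other five are at 81. The tall spare is A at (618,-133) with its rim at 75, while B is only 47. The crop confirms both choices. Next come the precise button centre and the shifts.

```bash
cat >> h.py <<'E'
from scipy.spatial.transform import Rotation as Ro
def shift(x,y,z):
    s=state(); q=np.array(s["orientation"]); R=Ro.from_quat(q[[1,2,3,0]]); 
    print("t",s["time_s"],"tcp",np.round(s["tcp_pos"],1),"F",np.round(s["contact_force"],1),"open",round(float(s["opening"]),1),"zax",R.as_matrix()[:,2].round(3),"q",q.round(3))
    print("shift cm",(R.inv().apply(np.array([x,y,z])-s["tcp_pos"])/10).round(2))
E
python3 - <<'E'
from h import *
W=np.load("top.npz")["W"]; b=W[215:252,355:392].reshape(-1,3)
b=b[np.isfinite(b[:,2])]
for lo,hi in((47.5,60),(39,46)):
    q=b[(b[:,2]>lo)&(b[:,2]<hi)]; print(len(q),np.median(q,0).round(1),q.mean(0).round(1),cv2.minEnclosingCircle(q[:,:2].astype(np.float32)))
V=np.load("side.npz")["W"][155:200,340:395].reshape(-1,3); V=V[np.isfinite(V[:,2])]
q=V[(V[:,2]>47.5)];print("side",len(q),np.median(q,0).round(1),cv2.minEnclosingCircle(q[:,:2].astype(np.float32)))
shift(445,-126,140)
E
```

```text
140 [ 445.3 -128.9   52.7] [ 445.3 -129.3   52.7] ((443.1811828613281, -129.4112091064453), 19.866674423217773)
131 [ 445.8 -127.2   43.1] [ 446.  -128.9   43.2] ((446.097900390625, -130.22760009765625), 25.757841110229492)
side 88 [ 445.6 -128.9   50.5] ((446.3000793457031, -130.18612670898438), 18.63900375366211)
t 0.1 tcp [ 204.4 -563.6  230.3] F [-0.2 -0.4 -0.1] open 85.7 zax [-0.     0.002 -1.   ] q [-0.001  0.985  0.173 -0.   ]
shift cm [ 37.53 -32.92   9.1 ]
```

>>> play_rows([
  [3,-2.6,0,0,1],
  [6,-5.2,0,0,1],
  [9,-7.8,0,0,1],
  [12,-10.5,0,0,1],
  [15,-13,0,0,1],
  [18,-15.7,0,0,1],
  [21,-18.3,0,0,1],
  [24,-21,0,0,1],
  [27,-23.5,0,0,1],
  [30,-26.1,0,0,1],
  [33,-28.8,0,0,1],
  [35.5,-31,0,0,1],
  [37.4,-32.6,0,0,1],
  [37.4,-32.6,2,0,1],
  [37.4,-32.6,4,0,1],
  [37.4,-32.6,6,0,1],
  [37.4,-32.6,8,0,1],
  [37.4,-32.6,9,0,1],
  [37.4,-32.6,9,0,1],
  [37.4,-32.6,9,0,1],
])

```text
time_s: 2.1
tcp_pos: [445.0, -129.6, 141.5]
orientation: [-0.001, 0.985, 0.173, 0.0]
contact_force: [-0.1, -0.1, 0.9]
opening: -0.4
```

```bash
python3 - <<'E'
from h import *
p,d=camera("side"); cv2.imwrite("pics/s2.png",p[:,:,::-1]); shift(445,-129,60)
E
```

```text
t 2.15 tcp [ 445.4 -129.8  142. ] F [-0.1 -0.5 -0.3] open -0.3 zax [ 0.001  0.001 -1.   ] q [-0.     0.985  0.173  0.001]
shift cm [-0.02 -0.08  8.2 ]
```

View pics/s2.png

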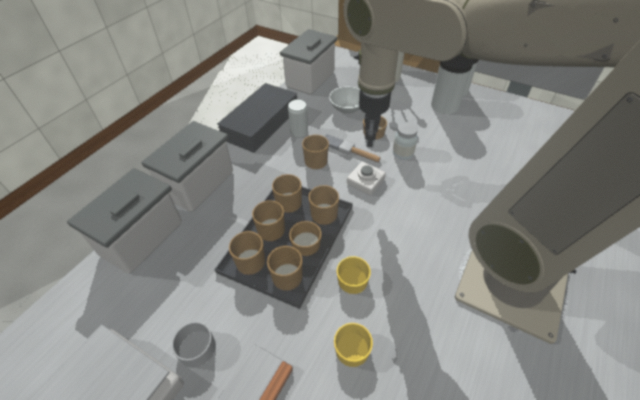

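The fingers are shut and the tip, at (371,143), is right above the button at (366,171). I'll press slowly.

>>> play_rows([
  [0,-0.1,2,0,1],
  [0,-0.1,4,0,1],
  [0,-0.1,6,0,1],
  [0,-0.1,7.5,0,1],
  [0,-0.1,8.2,0,1],
  [0,-0.1,8.6,0,1],
  [0,-0.1,8.8,0,1],
  [0,-0.1,9,0,1],
  [0,-0.1,9.2,0,1],
  [0,-0.1,9.4,0,1],
  [0,-0.1,9.4,0,1],
])

```text
time_s: 3.25
tcp_pos: [445.8, -129.0, 48.5]
orientation: [-0.0, 0.985, 0.173, 0.001]
contact_force: [1.0, -1.1, 2.2]
opening: -0.3
```

>>> play_rows([
  [0,0,0.1,0,1],
  [0,0,0.2,0,1],
  [0,0,0.3,0,1],
  [0,0,0.3,0,1],
])

```text
time_s: 3.65
tcp_pos: [445.9, -129.1, 46.0]
orientation: [-0.0, 0.985, 0.173, 0.001]
contact_force: [-2.7, 1.3, 8.8]
opening: -0.1
```

>>> play_rows([
  [0,0,0.1,0,1],
  [0,0,0.2,0,1],
  [0,0,0.2,0,1],
])

```text
time_s: 3.95
tcp_pos: [446.0, -129.1, 45.7]
orientation: [-0.0, 0.985, 0.173, 0.001]
contact_force: [-10.0, 3.9, 23.6]
opening: 0.1
```

The force climbed to 24 N while the tip hardly moved, so the button is on its stop. I'll lift off and get the shift to the low mould.

>>> play_rows([
  [0,0,-1,0,1],
  [0,0,-3,0,1],
  [0,0,-6,0,1],
  [0,0,-9,0,1],
  [0,0,-12,0,1],
  [0,0,-14,0,1],
  [0,0,-14,0,1],
  [0,0,-14,0,1],
])

```text
time_s: 4.75
tcp_pos: [445.8, -129.1, 185.3]
orientation: [-0.0, 0.985, 0.173, 0.001]
contact_force: [0.1, -0.6, -0.5]
opening: 0.1
```

```bash
python3 - <<'E'
from h import *
p,d=camera("side"); W=world("side",d)[155:200,340:395].reshape(-1,3); W=W[np.isfinite(W[:,2])]
q=W[W[:,2]>47.5];q=q[q[:,2]<70];print("button",len(q),np.median(q,0).round(1))
shift(483,147,110)
E
```

```text
button 87 [ 445.7 -129.3   50.5]
t 4.8 tcp [ 445.2 -128.9  184.4] F [-0.8  0.8 -0.8] open -0.1 zax [ 0.     0.001 -1.   ] q [-0.001  0.985  0.173  0.   ]
shift cm [ 12.96 -24.64   7.47]
```

>>> play_rows([
  [1.6,-3.1,0,0,1],
  [3.2,-6.2,0,0,1],
  [4.9,-9.2,0,0,1],
  [6.5,-12.3,0,0,1],
  [8.1,-15.4,0,0,1],
  [9.7,-18.5,0,0,1],
  [11.4,-21.6,0,0,1],
  [12.9,-24.6,0,0,1],
  [12.9,-24.6,2,0,1],
  [12.9,-24.6,4,0,1],
  [12.9,-24.6,6,0,1],
  [12.9,-24.6,7.5,0,1],
  [12.9,-24.6,8,0,1],
  [12.9,-24.6,8,0,1],
  [12.9,-24.6,8,0,1],
])

```text
time_s: 6.3
tcp_pos: [483.0, 146.4, 105.2]
orientation: [-0.001, 0.985, 0.173, 0.001]
contact_force: [0.0, 0.0, -0.2]
opening: 0.1
```

```bash
python3 - <<'E'
from h import *
p,d=camera("side"); cv2.imwrite("pics/s3.png",p[:,:,::-1]); shift(483,147,104)
E
```

```text
t 6.35 tcp [483.3 146.5 105.7] F [ 0.5  0.4 -0.1] open -0.0 zax [ 0.002  0.001 -1.   ] q [-0.001  0.985  0.173  0.001]
shift cm [-0.01 -0.06  0.17]
```

View pics/s3.png

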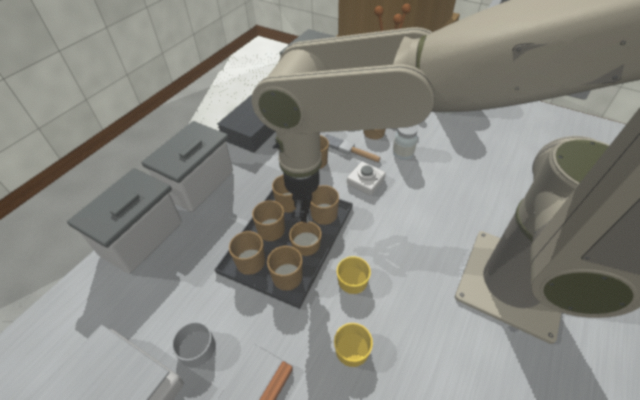

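The fingertips, at about (304,213), are straight above the low mould's mouth at (305,235). The button has sprung back and nothing has been disturbed. I'll hold here for 3 s.

>>> play_rows([
  [0,0,0,0,1],
  [0,0,0,0,1],
  [0,0,0,0,1],
  [0,0,0,0,1],
  [0,0,0,0,1],
  [0,0,0,0,1],
  [0,0,0,0,1],
  [0,0,0,0,1],
  [0,0,0,0,1],
  [0,0,0,0,1],
  [0,0,0,0,1],
  [0,0,0,0,1],
  [0,0,0,0,1],
  [0,0,0,0,1],
  [0,0,0,0,1],
  [0,0,0,0,1],
  [0,0,0,0,1],
  [0,0,0,0,1],
  [0,0,0,0,1],
  [0,0,0,0,1],
])

```text
time_s: 8.35
tcp_pos: [483.3, 146.5, 105.7]
orientation: [-0.001, 0.985, 0.173, 0.001]
contact_force: [0.3, -0.2, 0.7]
opening: -0.1
```

>>> play_rows([
  [0,0,0,0,1],
  [0,0,0,0,1],
  [0,0,0,0,1],
  [0,0,0,0,1],
  [0,0,0,0,1],
  [0,0,0,0,1],
  [0,0,0,0,1],
  [0,0,0,0,1],
  [0,0,-3,0,1],
  [0,0,-6,0,1],
  [0,0,-9,0,1],
  [0,0,-10,0,1],
  [0,0,-10,0,1],
  [0,0,-10,0,1],
])

```text
time_s: 9.75
tcp_pos: [482.7, 146.2, 204.4]
orientation: [-0.001, 0.985, 0.173, 0.0]
contact_force: [-0.5, 0.3, -0.7]
opening: 0.2
```

```bash
python3 - <<'E'
from h import *
shift(618,-133,125)
E
```

```text
t 9.75 tcp [482.7 146.2 204.4] F [-0.5  0.3 -0.7] open 0.2 zax [ 0.     0.001 -1.   ] q [-0.001  0.985  0.173  0.   ]
shift cm [ 3.2  30.87  7.91]
```

>>> play_rows([
  [0.4,3.4,0,0,1],
  [0.7,6.8,0,0,1],
  [1.1,10.2,0,0,1],
  [1.4,13.6,0,0,1],
  [1.8,17,0,0,1],
  [2.1,20.4,0,0,1],
  [2.5,23.8,0,0,1],
  [2.8,27.5,0,0,1],
  [3.2,30.9,0,0,1],
  [3.2,30.9,0,0,1],
  [3.2,30.9,2,0,1],
  [3.2,30.9,4,0,1],
  [3.2,30.9,6,0,1],
  [3.2,30.9,7.5,0,1],
  [3.2,30.9,7.9,0,1],
  [3.2,30.9,7.9,0,1],
  [3.2,30.9,7.9,0,1],
  [3.2,30.9,7.9,0,1],
  [3.2,30.9,7.9,0,1],
  [3.2,30.9,7.9,0,1],
])

```text
time_s: 11.75
tcp_pos: [618.5, -133.4, 125.9]
orientation: [-0.0, 0.985, 0.173, 0.001]
contact_force: [0.3, 0.8, -0.0]
opening: 0.2
```

```bash
python3 - <<'E'
from h import *
p,d=camera("side"); cv2.imwrite("pics/s4.png",p[:,:,::-1]); shift(618,-133,125)
E
```

```text
t 11.8 tcp [ 618.3 -133.4  125.7] F [-1.  -0.2 -1.1] open 0.0 zax [ 0.001  0.001 -1.   ] q [-0.     0.985  0.173  0.001]
shift cm [-0.02 -0.05  0.07]
```

View pics/s4.png

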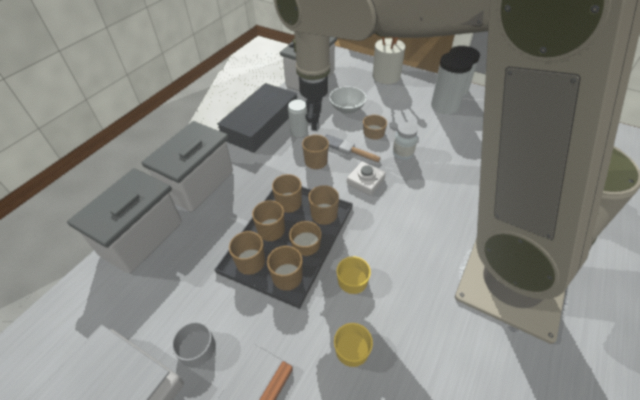

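The fingertips, at (315,128), are right above the tall spare's mouth at (316,142). Everything else looks just as it did at the start, so I'm handing in.

```bash
python3 -c "from h import *; print(finish_job())"
```

```text
the job is handed in; nothing more can be done
None
```

The job is done and handed in, at about 12 s of the 51 s allowed; `finish_job` gives no verdict.

- **Button:** I pressed it with the fingers shut until it hit its stop. The force rose from 9 to 24 N with almost no further travel, and a depth check afterwards showed it back at its starting height.
- **Low mould:** It is the middle mould of the row nearest the robot. I held over it for about 2.8 s, within 1 mm of its centre by the arm's reading and about 75 mm above the rim.
- **Tall spare:** The arm finished pointing at it, within 1 mm of its centre by the arm's reading and about 70 mm above the rim.

The mould positions come from the cameras, which are good to about 2 mm. The last picture and force readings showed no contact and nothing visibly moved, and no check failed or disagreed. I judged by eye that nothing had moved and did not re-measure the moulds at the end.

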